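# Slide the die home and lay the retaining bar across

### The job

Slide the die along its guides, under the hold-down strap, until it is fully home against the back stop. Then take the long retaining bar by its grip and lower it across the two saddle blocks, just behind the die's raised block, so that it lies flat in both saddles with its ends reaching past both blocks; let go only once it is down, not from above. Leave the short bar and all the other things on the bench where they are, and the die home.

Things in the scene. Friction and masses are not known exactly. Their poses are not given: they have to be found in the camera images.
- bed: Fixed die bed: dark steel base plate 240 x 200 x 14 mm with bright steel fittings. Origin on the table under its centre line; x is the sliding direction towards the back stop, y across, z up. Plate from x -130 to +110, y +-100 mm. Two guides, 12 mm wide, inner faces at y +-30, tops 26 mm above the table, run from x -120 to +85. Back stop face at x +90.
- home (a point): Point fixed on the bed: where the die's origin lies when the die is fully home (bed x +20, y 0, 14 mm above the table). Axes as the bed's.
- strap (a point): Middle of the hold-down strap's top, 45 mm above the table (bed x +68, y 0), axes as the bed's. The strap bridges the guides: 34 mm in x, 128 mm in y, 12 mm thick, its underside 33 mm above the table, 5 mm over the die plate; bolt heads on it reach 51 mm.
- seat (a point): Midway between the two saddles at their floors' height (bed x -23, y 0, 36 mm above the table): where the long bar's origin lies when laid; axes as the bed's. The steel saddle blocks stand 65 to 83 mm to either side in y, 58 mm long in x; each has a floor 36 mm above the table between two cheeks 32 mm apart in x, cheek tops 47 mm above the table.
- die: Loose sliding die, 0.4 to 0.8 kg: aluminium plate 140 (x) x 56 (y) x 14 mm, on it a steel block 45 (x) x 40 (y) mm centred at die x -2.5, y 0, from 14 to 36 mm above the die's underside. Origin: centre of the underside; x towards the stop. Starts between the guides, 50 to 85 mm short of home. When home, the block is 5 mm ahead of the laid bar and the tail passes 8 mm under it.
- bar: Long retaining bar, loose, 0.35 to 0.65 kg: flat steel bar 190 (its y) x 26 (its x) x 14 mm with a square dark upright grip 24 x 24 mm at the middle, from 14 to 52 mm above the underside. Origin: centre of the underside; z up. It may be turned end for end. Starts lying on the table at one side of the bed.
- short_bar: Short bar like the long one but only 110 mm long, too short to reach across the saddles (130 mm between their inner faces). Lies on the table at the other side of the bed; to be left alone. Origin: centre of the underside, y along the bar.
- punch_a: Bystander: upright steel punch, 40 mm across, 68 mm tall. Origin: centre of the underside.
- punch_b: Bystander: upright steel punch, 38 mm across, 62 mm tall. Origin: centre of the underside.
- hammer: Bystander: hammer 280 mm long lying beyond the bed, handle to its -x.
- wrench: Bystander: wrench 190 mm long lying near the robot, handle to its -x.
- brush: Bystander: brush 190 mm long lying near the robot, handle to its -x.
- billet: Bystander: upright dark steel billet, 48 mm across, 50 mm tall, beyond the bed. Origin: centre of the underside.
Things that resemble listed ones, but are neither listed nor needed, are in the scene too. Leave any blue or red look-alike of the die alone. Leave any green look-alike of the bar alone.

How it is judged:
By the outcome, as a careful person would: the job done as asked, in the order asked, and still so for the second after the job is handed in, with the robot touching nothing.
It also fails if it takes over 58 s, if anything falls off the work surface, if the arm or the gripper's body presses on something with over 40 N, if the wrist force passes 120 N, or if a joint passes its speed limit or range.

### The arm

A 6-joint arm with a two-finger parallel gripper is mounted at the origin on the work surface. World frame = base frame: x ahead of the robot, y to its left, z up, the work surface at z = 0. Lengths are in mm, angles in degrees, forces in N, time in s.
With the tool pointing down it reaches from about 350 to 850 mm from the base axis. Payload 8.1 kg.
Tool frame: the origin (TCP) lies midway between the tips of the shut fingers; the grasp point (between the pads) lies 19 mm behind it; z points along the fingers, y is the line along which they close (so a half turn about z gives the same grasp; the last joint's range is limited). The gripper opens to 85 mm and grips with 20 to 120 N. Pads are 22 mm wide; open, the fingers measure 114 mm over their backs; the gripper's body (76 mm by 85 mm) begins 54 mm behind the grasp point. The pads swing forward as they close: fully open they stand 13 mm farther back than shut.
Start: joints at [-70.783, 7.471, 85.268, -0, 87.261, -4.893], TCP at [245.114, -547.653, 231.292] pointing down, gripper open.
Joint ranges: [-169.43, 169.43], [-51.17, 129.36], [1.28, 143.12], [-76.62, 256.62], [0, 156.53], [-152.29, 152.29]. Speed limits (degrees/s): [136.94, 136.94, 159.86, 180, 180, 180].

### API

Orientations are given as [roll, pitch, yaw] about the fixed x, y, z axes, in that order (R = Rz(yaw) Ry(pitch) Rx(roll)).
In Python, from bench import sensors, optics, r gives the robot as it stands.
- The arm moves only by the tool apply_moves, never from a script. Its argument "targets" is a list of rows, each a list of 7 numbers: the shift along the tool's x, y, z in mm, then the turn, a rotation vector about the tool's x, y, z in rad, then the closure, from 0 (fully open) to 1 (shut). In form: [[x, y, z, wx, wy, wz, claw], ...]. A call has 1 to 20 rows; each row shifts and turns the commanded pose from where the row before left it, along the tool's axes as they then stand; what a row does not reach is not made up. A row lasts 1/8 s, in which the tool goes at most 62.5 mm and 10.7 degrees, less where a joint would pass 70% of its speed; a pose out of reach is approached as far as the arm can. A call is refused whole if a number of a shift passes 62.5 or a number of a turn 0.188, either way. A call with a gripper value outside its range is refused whole. The fingers move at their own pace and stop on an object; "force" is the grip in N (left out, the last holds). Time passes only in rows, so rows that do not move let the fingers close. It gives the time, the measured TCP pose, the force, the opening and the grip force at its end, in the units of the state.
- sensors.sense(): the state, without advancing time (a new reading comes with each control period).
- optics.snapshot(name): name is "scene" or "side" or "wrist"; returns the picture (480x640x3 uint8, red, green, blue); there is no depth.
- optics.get_calibration(name): a dict with "camera_matrix" (3x3 intrinsics, pixels), "pose" (4x4, takes a point from camera to world coordinates). Camera axes: x right, y down, z forward; pixel columns grow to the right and rows downward; lengths in mm; the calibration is good to about 2 mm. A picture is of the moment at which its call begins: read the wrist's pose just before it. get_calibration takes no time and is no camera call; for the wrist camera it gives the pose at the moment of the call.
- r.hand_in(): hands the job in; it is judged then, once.
The state is a dict: "time": time; "joint_pos": joint angles; "qd": joint speeds; "joint_efforts": joint torques, N m; "tool_pos": TCP position; "tcp_rot": TCP orientation; "ft_force": force on the tool from outside, world axes, zero at the start; "wrist_torque": the same for the moment, N m; "finger_gap": finger opening in mm; "grip_force": force on a finger pad.
Only numpy, scipy, OpenCV 4.12 (cv2) and the standard library are available. Lean on these libraries where they do the work, as an engineer would, in place of code of your own. Each camera call takes 0.05 s, during which the arm holds its last target. There are 200 camera calls.

## Working session

There is one attempt and no reset: what is moved stays moved. The work goes in short steps, Python scripts to look and compute and a tool call to move; the robot and the scene stay as the last step left them, time stands still between calls to the robot, and variables do not carry over. Pictures are saved under pics/ and viewed, at most 10 in all, crops included, and the job is handed in when it is done.

Besides the shell and the picture viewer there is one more tool, called after ">>>" as a command line: name --pt "numbers of a row" for each row, then --argument value for the rest. apply_moves: Moves the arm, as the interface text tells. Its arguments: {"type":"object","properties":{"targets":{"type":"array"},"force":{"type":"number"}},"required":["targets"]}

```bash
mkdir -p pics; ls; python3 - <<'E'
from bench import sensors, optics, r
import cv2
for n in ("scene","side"):
    cv2.imwrite(f"pics/{n}0.png",optics.snapshot(n)[:,:,::-1])
    c=optics.get_calibration(n);print(c["camera_matrix"],c["pose"])
print(sensors.sense())
E
```

```text
pics
[[586.36269877   0.         312.8124858 ]
 [  0.         586.36269877 239.8975507 ]
 [  0.           0.           1.        ]] [[-8.01102832e-01  4.81686258e-01 -3.55264128e-01  1.00484501e+03]
 [ 5.98515289e-01  6.48375284e-01 -4.70519862e-01  6.30705621e+02]
 [ 3.70152846e-03 -5.89565806e-01 -8.07711866e-01  1.12867620e+03]
 [ 0.00000000e+00  0.00000000e+00  0.00000000e+00  1.00000000e+00]]
[[475.91189946   0.         317.97912114]
 [  0.         475.91189946 234.30056242]
 [  0.           0.           1.        ]] [[ 9.95505430e-01 -4.89302500e-02  8.10849507e-02  3.92980864e+02]
 [-9.46888581e-02 -4.98704647e-01  8.61584410e-01 -1.16492600e+03]
 [-1.72009882e-03 -8.65389800e-01 -5.01096334e-01  7.32240619e+02]
 [ 0.00000000e+00  0.00000000e+00  0.00000000e+00  1.00000000e+00]]
{'time': 0.1, 'joint_pos': array([-7.07822528e+01,  7.51188721e+00,  8.53242971e+01, -3.31639039e-04,
        8.72616639e+01, -4.89203468e+00]), 'qd': array([-0.01967634, -0.11641714, -0.13286387, -0.04756978,  0.06495396,
        0.16689719]), 'joint_efforts': array([ 1.88450547e-03, -5.70953715e+01, -5.01940870e+01, -1.87558439e-04,
        8.12741462e-03, -1.25879556e-04]), 'tool_pos': array([ 244.95302739, -547.16691823,  230.32575036]), 'tcp_rot': array([-1.79902480e+02, -8.01430754e-03,  2.41097911e+01]), 'ft_force': array([-0.27598999, -0.66712187, -0.6693441 ]), 'wrist_torque': array([-0.01356353,  0.02298927, -0.02662385]), 'grip_force': 0.0, 'finger_gap': 85.48175084280084}
```

View pics/scene0.png

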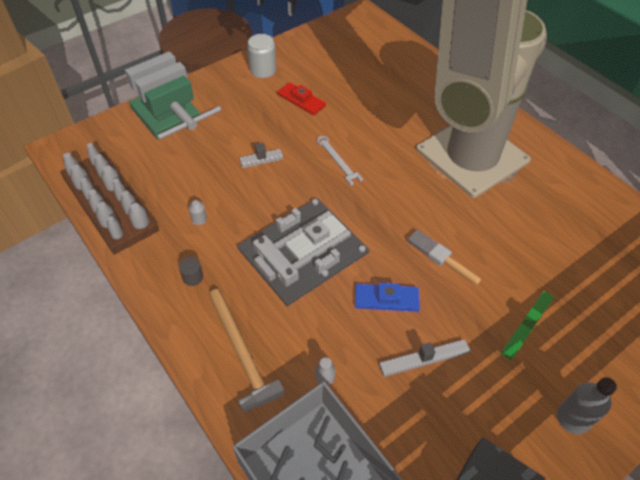

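View pics/side0.png

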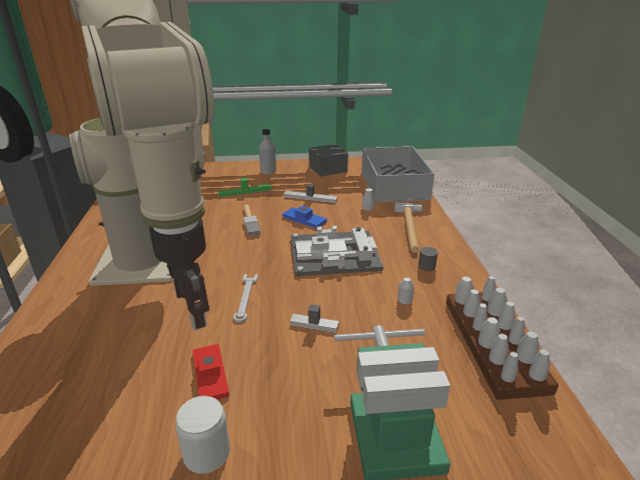

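The scene view shows the bed at about (303,250), with the silver die on it and its block at about (317,230). Three things could be the bar:
- Silver bar at (425,357), about 90 px long.
- Silver bar at (262,157), about 42 px long, which is the short one.
- Green bar at (527,325), a look-alike.

Two more could be the die: blue at (387,296) and red at (301,98), both look-alikes. The silver bar at (425,357) and the silver die in the bed fit the description. I'll confirm both in an enlarged crop and measure them.

```bash
cat > h.py <<'E'
import numpy as np, cv2
from bench import sensors, optics, r
def ray(n,uv,z,cal=None):
    c=cal or optics.get_calibration(n);K=c["camera_matrix"];P=c["pose"]
    d=P[:3,:3]@np.linalg.inv(K)@np.array([uv[0],uv[1],1.]);o=P[:3,3]
    return o+d*(z-o[2])/d[2]
def proj(n,p,cal=None):
    c=cal or optics.get_calibration(n);K=c["camera_matrix"];P=c["pose"]
    q=K@(P[:3,:3].T@(np.array(p)-P[:3,3]));return q[:2]/q[2]
E
python3 - <<'E'
from h import *
s=cv2.imread("pics/scene0.png")
a=cv2.resize(s[190:310,225:385],None,fx=4,fy=4,interpolation=3)
b=cv2.resize(s[330:385,370:480],None,fx=2,fy=2,interpolation=3)
cv2.imwrite("pics/crop1.png",np.vstack([a,np.pad(b,((0,0),(0,640-b.shape[1]),(0,0)))]))
for n,uv,z in [("bar L end top",(381,368),14),("bar R end",(468,347),14),("grip top",(427,349),52),("short l",(241,160),14),("short r",(283,154),14),("green a",(508,354),14),("green b",(548,295),14)]: print(n,ray("scene",uv,z).round())
E
```

```text
bar L end top [596. 322.  14.]
bar R end [421. 395.  14.]
grip top [510. 357.  52.]
short l [ 510. -337.   14.]
short r [ 410. -290.   14.]
green a [366. 455.  14.]
green b [188. 411.  14.]
```

View pics/crop1.png

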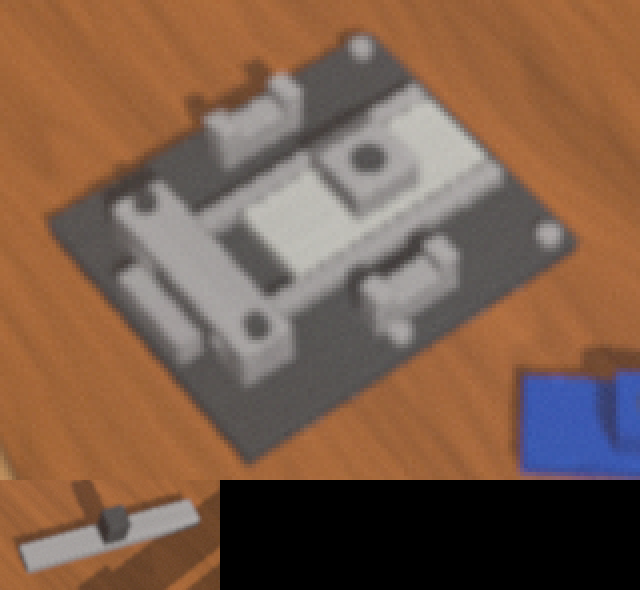

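The crop shows the bed with its strap at crop (205,265), saddles at (255,125) and (410,285), and the silver die with its block at (370,160) short of the strap. The die's guide run points down-left. The long silver bar with the dark grip is below, about 190 mm by the rays, so both identities are confirmed.

```bash
python3 - <<'E'
from h import *
f=lambda u,v,z: ray("scene",(225+(u-1.5)/4,190+(v-1.5)/4),z)
# plate corners: bed (110,-/+100),( -130,..)
C=[f(50,220,14),f(365,30,14),f(577,243,14),f(250,462,14)]
for c in C: print(c.round(1))
C=np.array(C)[:,:2]
for i in range(4): print("side",np.linalg.norm(C[i]-C[(i+1)%4]).round(1))
# back edge = C0-C3 (x=+110); front edge = C1-C2 (x=-130)
x=(C[0]+C[3]-C[1]-C[2]);yaw=np.arctan2(x[1],x[0]);R=np.array([[np.cos(yaw),-np.sin(yaw)],[np.sin(yaw),np.cos(yaw)]])
O=C.mean(0)+R@[10,0];print("bed",O.round(1),np.degrees(yaw))
for n,u,v,z in [("strap bolt",145,198,51),("strap bolt2",257,322,51),("block c",370,158,50),("die front L",248,212,28),("die front R",295,277,28),("die rear",490,172,28)]:
    print(n,(R.T@(f(u,v,z)[:2]-O)).round(1))
E
```

```text
[ 664.8 -113.2   14. ]
[ 429.7 -119.6   14. ]
[428.   83.2  14. ]
[664.6  88.8  14. ]
side 235.3
side 202.8
side 236.7
side 202.0
bed [556.8 -14.9] 1.4491493551449017
strap bolt [ 66.3 -56.1]
strap bolt2 [66.6 50.6]
block c [-52.8  -0.1]
die front L [ 16.7 -25.9]
die front R [22.9 27.1]
die rear [-112.4   38.4]
```

```bash
python3 - <<'E'
from h import *
from scipy.spatial.transform import Rotation as Ro
s=sensors.sense();c=optics.get_calibration("wrist")
T=np.eye(4);T[:3,:3]=Ro.from_euler("xyz",s["tcp_rot"],degrees=True).as_matrix();T[:3,3]=s["tool_pos"]
print(c["camera_matrix"].round(1),(np.linalg.inv(T)@c["pose"]).round(3))
# plan shift in tool axes to view pose
R=T[:3,:3];d=np.array([470,-17,300])-T[:3,3];print("tool shift",(R.T@d).round(1), "bar pose",ray("scene",(427,349),52).round(1))
E
```

```text
[[368.2   0.  319.6]
 [  0.  368.2 236.4]
 [  0.    0.    1. ]] [[-1.00000e-03 -9.47000e-01 -3.22000e-01  8.32670e+01]
 [ 1.00000e+00 -1.00000e-03 -1.00000e-03  3.24000e-01]
 [ 0.00000e+00 -3.22000e-01  9.47000e-01 -1.42751e+02]
 [ 0.00000e+00  0.00000e+00  0.00000e+00  1.00000e+00]]
tool shift [ 422.  -392.1  -68.9] bar pose [509.6 356.7  52. ]
```

>>> apply_moves --pt "42 -29.6 -2.5 0 0 0 0" --pt "42 -29.6 -2.5 0 0 0 0" --pt "42 -29.6 -2.5 0 0 0 0" --pt "42 -29.6 -2.5 0 0 0 0" --pt "42 -29.6 -2.5 0 0 0 0" --pt "42 -29.6 -2.5 0 0 0 0" --pt "42 -29.6 -2.5 0 0 0 0" --pt "42 -29.6 -2.5 0 0 0 0" --pt "42 -29.6 -2.5 0 0 0 0" --pt "42 -29.6 -2.5 0 0 0 0" --pt "42 -29.6 -2.5 0 0 0 0" --pt "42 -29.6 -2.5 0 0 0 0" --pt "0 0 0 0 0 0.132 1" --pt "0 0 0 0 0 0.132 1" --pt "0 0 0 0 0 0.132 1" --pt "0 0 0 0 0 0 1" --pt "0 0 0 0 0 0 1" --force 40

```text
time: 2.22
tool_pos: [559.9, -17.6, 261.0]
tcp_rot: [-180.0, 0.0, 1.6]
ft_force: [0.3, 0.3, -0.2]
finger_gap: 0.2
grip_force: 0.0
```

```bash
python3 - <<'E'
from h import *
import pickle
s=sensors.sense();c=optics.get_calibration("wrist")
im=optics.snapshot("wrist")[:,:,::-1];cv2.imwrite("pics/w1.png",im);pickle.dump(c,open("w1.pkl","wb"))
print(s["tool_pos"],s["tcp_rot"],s["finger_gap"],s["time"],s["ft_force"])
E
```

```text
[559.9017632  -17.57558215 261.01240277] [-1.79993037e+02  2.87950531e-02  1.58381234e+00] 0.16357166771668552 2.225 [ 0.33386579  0.28921229 -0.17187831]
```

View pics/w1.png

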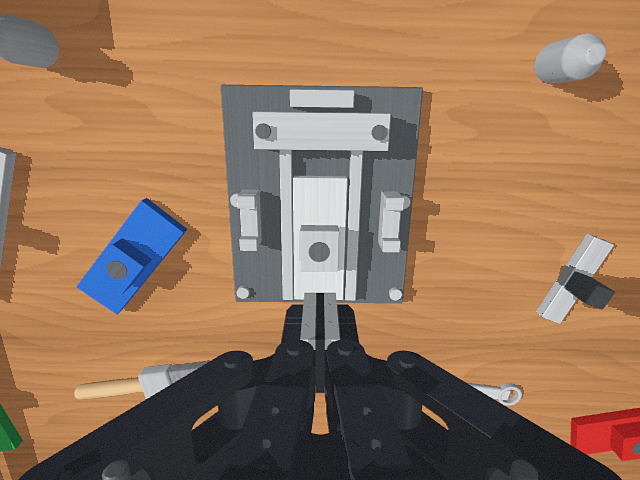

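The wrist view shows the plate corners at (221,86), (422,88), (408,301) and (236,301), the strap at (321,131), and the die's front edge at row 177 between columns 293 and 348. The block top is centred at about (319,246).

```bash
python3 - <<'E'
from h import *
import pickle
c=pickle.load(open("w1.pkl","rb"));f=lambda u,v,z: ray("w",(u,v),z,c)[:2]
C=np.array([f(221.5,86,14),f(422,87.5,14),f(408,301,14),f(236.5,301,14)])
W=[(110,100),(110,-100),(-130,-100),(-130,100),(68,56),(68,-56),(85,64),(85,-64),(51,-64),(51,64)]
P=list(C)+[f(264,131,51),f(379.5,132,51),f(253,112.5,45),f(391,115,45),f(389,150,45),f(252,149,45)]
W=np.array(W,float);P=np.array(P)
def fit(W,P):
    a=W-W.mean(0);b=P-P.mean(0);U,_,Vt=np.linalg.svd(a.T@b);R=(U@Vt).T;return R,P.mean(0)-R@W.mean(0)
R,O=fit(W,P);print("bed",O.round(1),np.degrees(np.arctan2(R[1,0],R[0,0])).round(2));print("res",(W-(P-O)@R).round(1).tolist())
for n,u,v,z in [("die front L",293.5,177,28),("die front R",348,178,28),("block FL",301,226,50),("block FR",338,226,50),("block RR",339,265,50),("block RL",299,265,50),("hole",319,252,50),("stop TL",290,90,40),("stop TR",354,91,40),("saddle L cheek",240,250,47),("sadR",401,250,47)]:
    print(n,(R.T@(f(u,v,z)-O)).round(1))
for n,x in [("home",(20,0)),("seat",(-23,0)),("prepush",(-100,0))]: print(n,(O+R@x).round(1))
E
```

```text
bed [557.1 -19.7] 1.52
res [[0.7, 1.6], [2.0, -1.5], [-2.1, 3.1], [-2.1, -1.0], [-0.6, 2.6], [0.2, -2.8], [0.2, 0.4], [2.4, -0.0], [0.1, 0.1], [-0.8, -2.5]]
die front L [22.2 28.8]
die front R [ 21.2 -27. ]
block FL [-23.4  20.8]
block FR [-23.3 -16.4]
block RR [-65.9 -18.2]
block RL [-65.9  23.6]
hole [-51.4   2.7]
stop TL [104.4  29.3]
stop TR [103.5 -29.5]
saddle L cheek [-50.4  84.6]
sadR [-50.3 -82.3]
home [577.1 -19.1]
seat [534.1 -20.3]
prepush [457.1 -22.3]
```

>>> apply_moves --pt "-52 1 0 0 0 0 1" --pt "-51 1 0 0 0 0 1" --pt "0 0 50 0 0 0 1" --pt "0 0 50 0 0 0 1" --pt "0 0 50 0 0 0 1" --pt "0 0 45 0 0 0 1" --pt "0 0 20 0 0 0 1" --pt "0 0 9 0 0 0 1" --pt "0 0 0 0 0 0 1"

```text
time: 3.4
tool_pos: [457.1, -22.1, 37.3]
tcp_rot: [-180.0, 0.0, 1.5]
ft_force: [0.3, -0.2, -0.3]
finger_gap: -0.1
grip_force: 0.0
```

>>> apply_moves --pt "5 0 0 0 0 0 1" --pt "5 0 0 0 0 0 1" --pt "5 0 0 0 0 0 1" --pt "5 0 0 0 0 0 1" --pt "5 0 0 0 0 0 1" --pt "5 0 0 0 0 0 1"

```text
time: 4.15
tool_pos: [487.2, -21.3, 37.1]
tcp_rot: [-180.0, 0.0, 1.4]
ft_force: [-3.4, -0.1, 2.2]
finger_gap: 0.4
grip_force: 1.8
```

>>> apply_moves --pt "5 0 0 0 0 0 1" --pt "5 0 0 0 0 0 1" --pt "5 0 0 0 0 0 1" --pt "5 0 0 0 0 0 1" --pt "5 0 0 0 0 0 1" --pt "5 0 0 0 0 0 1" --pt "5 0 0 0 0 0 1" --pt "5 0 0 0 0 0 1" --pt "3 0 0 0 0 0 1" --pt "2 0 0 0 0 0 1"

```text
time: 5.4
tool_pos: [532.3, -20.3, 37.3]
tcp_rot: [180.0, 0.0, 1.4]
ft_force: [-2.6, -0.3, -0.4]
finger_gap: -0.0
grip_force: 1.3
```

>>> apply_moves --pt "1 0 0 0 0 0 1" --pt "1 0 0 0 0 0 1"

```text
time: 5.65
tool_pos: [534.1, -20.2, 37.3]
tcp_rot: [-180.0, 0.0, 1.4]
ft_force: [-2.1, -0.6, 0.8]
finger_gap: -0.2
grip_force: 1.3
```

>>> apply_moves --pt "1 0 0 0 0 0 1" --pt "1 0 0 0 0 0 1"

```text
time: 5.9
tool_pos: [536.2, -20.2, 37.3]
tcp_rot: [-180.0, -0.0, 1.4]
ft_force: [-3.6, -0.2, 0.4]
finger_gap: 0.2
grip_force: 1.3
```

>>> apply_moves --pt "1 0 0 0 0 0 1" --pt "1 0 0 0 0 0 1"

```text
time: 6.15
tool_pos: [538.2, -20.1, 37.3]
tcp_rot: [-180.0, 0.0, 1.4]
ft_force: [-3.2, -0.3, -0.4]
finger_gap: -0.3
grip_force: 1.4
```

>>> apply_moves --pt "1 0 0 0 0 0 1" --pt "1 0 0 0 0 0 1"

```text
time: 6.4
tool_pos: [540.2, -20.0, 37.3]
tcp_rot: [-180.0, -0.0, 1.4]
ft_force: [-2.9, -1.1, 0.3]
finger_gap: -0.0
grip_force: 1.5
```

>>> apply_moves --pt "1 0 0 0 0 0 1" --pt "0 0 0 0 0 0 1"

```text
time: 6.65
tool_pos: [540.9, -20.0, 37.3]
tcp_rot: [-180.0, 0.0, 1.4]
ft_force: [-5.1, 0.3, 2.9]
finger_gap: -0.2
grip_force: 2.4
```

>>> apply_moves --pt "1 0 0 0 0 0 1" --pt "0 0 0 0 0 0 1"

```text
time: 6.9
tool_pos: [541.0, -20.0, 37.2]
tcp_rot: [-180.0, 0.2, 1.4]
ft_force: [-10.5, -1.2, 7.5]
finger_gap: -0.2
grip_force: 5.1
```

>>> apply_moves --pt "0.5 0 0 0 0 0 1" --pt "0 0 0 0 0 0 1"

```text
time: 7.15
tool_pos: [541.0, -20.0, 37.1]
tcp_rot: [-180.0, 0.2, 1.4]
ft_force: [-12.9, -0.5, 7.9]
finger_gap: 0.3
grip_force: 6.2
```

The push ended solidly at TCP x = 541.0 with the force rising to 13 N. The predicted contact was 557.1 − 5 − 11 = 541.1, so the die is home and the bed x is confirmed. Next I'll back off, rise and go over to look at the long bar.

>>> apply_moves --pt "-8 0 0 0 0 0 1" --pt "-8 0 0 0 0 0 1" --pt "0 0 -40 0 0 0 1" --pt "0 0 -60 0 0 0 1" --pt "0 0 -60 0 0 0 1" --pt "0 0 -60 0 0 0 1" --pt "-0.8 -54 0 0 0 0 1" --pt "-0.8 -54 0 0 0 0 1" --pt "-0.8 -54 0 0 0 0 1" --pt "-0.8 -54 0 0 0 0 1" --pt "-0.8 -54 0 0 0 0 1" --pt "-0.8 -54 0 0 0 0 1" --pt "-0.8 -54 0 0 0 0 1"

```text
time: 8.78
tool_pos: [511.4, 359.2, 257.5]
tcp_rot: [-180.0, -0.1, 1.4]
ft_force: [0.5, -0.1, 0.7]
finger_gap: 0.0
grip_force: 0.0
```

>>> apply_moves --pt "0 0 0 0 0 -0.165 0" --pt "0 0 0 0 0 -0.165 0" --pt "0 0 0 0 0 -0.165 0" --pt "0 0 0 0 0 -0.165 0" --pt "0 0 0 0 0 -0.165 0" --pt "0 0 0 0 0 -0.165 0" --pt "0 0 0 0 0 -0.165 0" --pt "0 0 0 0 0 0 0" --pt "0 0 0 0 0 0 0"

```text
time: 9.9
tool_pos: [511.6, 357.3, 257.3]
tcp_rot: [180.0, -0.0, 67.4]
ft_force: [0.8, 0.5, 0.2]
finger_gap: 85.2
grip_force: 0.0
```

```bash
python3 - <<'E'
from h import *
import pickle
s=sensors.sense();c=optics.get_calibration("wrist")
im=optics.snapshot("wrist")[:,:,::-1];cv2.imwrite("pics/w2.png",im);pickle.dump(c,open("w2.pkl","wb"))
print(s["tool_pos"],s["tcp_rot"],s["finger_gap"],s["time"],s["joint_pos"].round(1))
E
```

```text
[511.6256948  357.34652353 257.34860406] [ 1.79990034e+02 -1.81339156e-02  6.73862707e+01] 85.18855751828973 9.9 [30.2 10.6 79.1  0.  90.3 52.8]
```

View pics/w2.png

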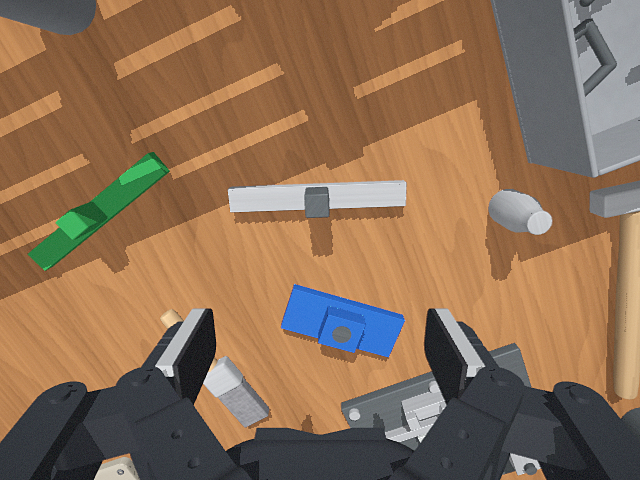

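The wrist view shows the silver long bar from (228,200) to (406,194), with its grip at (316,203) and its ends nearly level. The blue and green look-alikes are to the left and below it. I'll measure the bar by mask.

```bash
python3 - <<'E'
from h import *
import pickle
c=pickle.load(open("w2.pkl","rb"));im=cv2.imread("pics/w2.png")
f=lambda u,v,z: ray("w",(u,v),z,c)[:2]
hsv=cv2.cvtColor(im,cv2.COLOR_BGR2HSV)
m=((hsv[...,1]<60)&(hsv[...,2]>40)).astype(np.uint8);m[:165]=0;m[235:]=0;m[:,:215]=0;m[:,420:]=0
k=max(cv2.findContours(m,0,2)[0],key=cv2.contourArea);rc=cv2.minAreaRect(k);print(rc)
box=cv2.boxPoints(rc)
for z in(14,):
    p=np.array([f(*b,z) for b in box]);print("centre",p.mean(0).round(1),[np.linalg.norm(p[i]-p[i-1]).round(1) for i in range(4)])
    e=sorted(range(4),key=lambda i:np.linalg.norm(p[i]-p[i-1]))
    i=e[-1];d=p[i]-p[i-1];i2=e[-2];print("ang",np.degrees(np.arctan2(d[1],d[0])).round(2))
g=cv2.resize(im[175:235,220:420],None,fx=4,fy=4,interpolation=cv2.INTER_NEAREST);cv2.imwrite("pics/c2.png",g)
E
```

```text
((317.36920166015625, 199.9678192138672), (34.23578643798828, 178.39620971679688), 87.87889862060547)
centre [506.5 351.6] [np.float64(37.7), np.float64(188.3), np.float64(37.5), np.float64(194.2)]
ang 159.54
```

View pics/c2.png

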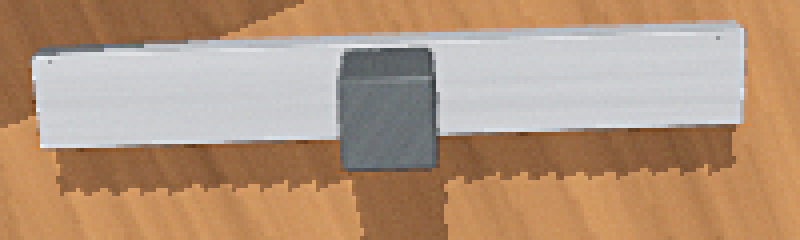

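The enlarged crop gives the bar's top corners as (36,56), (741,30), (742,124) and (41,148), and the grip's top corners as (343,77), (434,77), (436,169) and (342,169).

```bash
python3 - <<'E'
from h import *
import pickle
c=pickle.load(open("w2.pkl","rb"))
f=lambda u,v,z: ray("w",(220+u/4-.4,175+v/4-.4),z,c)[:2]
p=np.array([f(36,56,14),f(741,30,14),f(742,124,14),f(41,148,14)]);g=np.array([f(343,77,52),f(434,77,52),f(436,169,52),f(342,169,52)])
d=p[1]+p[2]-p[0]-p[3]
print(p.mean(0).round(1),g.mean(0).round(1),np.degrees(np.arctan2(d[1],d[0])).round(2),[np.linalg.norm(q[i]-q[i-1]).round(1) for q in(p,g) for i in range(4)])
s=sensors.sense()
y=np.radians(s["tcp_rot"][2])
R=np.array([[np.cos(y),np.sin(y)],[np.sin(y),-np.cos(y)]])
for t in(p.mean(0),g.mean(0)): print("tool shift",(R.T@(t-s["tool_pos"][:2])).round(1))
E
```

```text
[507.5 354.9] [507.9 355. ] -20.59 [np.float64(25.2), np.float64(186.6), np.float64(25.5), np.float64(189.4), np.float64(22.9), np.float64(21.9), np.float64(22.9), np.float64(23.1)]
tool shift [-3.9 -2.8]
tool shift [-3.6 -2.6]
```

>>> apply_moves --pt "-3.7 -2.7 0 0 0 -0.035 0" --pt "0 0 50 0 0 0 0" --pt "0 0 50 0 0 0 0" --pt "0 0 50 0 0 0 0" --pt "0 0 50 0 0 0 0" --pt "0 0 25 0 0 0 0" --pt "0 0 14 0 0 0 0" --pt "0 0 0 0 0 0 0" --pt "0 0 0 0 0 0 1" --pt "0 0 0 0 0 0 1" --pt "0 0 0 0 0 0 1" --pt "0 0 0 0 0 0 1" --pt "0 0 0 0 0 0 1" --pt "0 0 0 0 0 0 1" --force 60

```text
time: 11.7
tool_pos: [508.3, 355.4, 19.3]
tcp_rot: [180.0, -0.1, 69.6]
ft_force: [-1.0, -0.2, 6.8]
finger_gap: 23.2
grip_force: 60.7
```

>>> apply_moves --pt "0 0 -10 0 0 0 1" --pt "0 0 -25 0 0 0 1" --pt "0 0 -40 0 0 0 1" --pt "0 0 -40 0 0 0 1" --pt "0 0 -25 0 0 0 1" --pt "0 0 0 0 0 0.1 1" --pt "0 0 0 0 0 0.15 1" --pt "0 0 0 0 0 0.165 1" --pt "0 0 0 0 0 0.165 1" --pt "0 0 0 0 0 0.165 1" --pt "0 0 0 0 0 0.165 1" --pt "0 0 0 0 0 0.15 1" --pt "0 0 0 0 0 0.129 1" --pt "0 0 0 0 0 0 1"

```text
time: 13.45
tool_pos: [507.1, 354.5, 157.6]
tcp_rot: [179.9, 0.1, 1.5]
ft_force: [0.9, 0.6, -5.0]
finger_gap: 23.5
grip_force: 59.4
```

>>> apply_moves --pt "1 20 0 0 0 0 1" --pt "1.7 40 0 0 0 0 1" --pt "1.7 40 0 0 0 0 1" --pt "1.7 40 0 0 0 0 1" --pt "1.7 40 0 0 0 0 1" --pt "1.7 40 0 0 0 0 1" --pt "1.7 40 0 0 0 0 1" --pt "1.7 40 0 0 0 0 1" --pt "1.7 40 0 0 0 0 1" --pt "1.5 30 0 0 0 0 1" --pt "0 6 0 0 0 0 1" --pt "0 0 0 0 0 0 1"

```text
time: 14.95
tool_pos: [533.1, -21.0, 158.2]
tcp_rot: [-180.0, 0.0, 1.5]
ft_force: [-0.2, 0.9, -5.3]
finger_gap: 23.2
grip_force: 60.1
```

```bash
python3 - <<'E'
from h import *
import pickle
s=sensors.sense();c=optics.get_calibration("wrist");pickle.dump((s,c),open("w3.pkl","wb"))
a=optics.snapshot("wrist")[:,:,::-1];b=optics.snapshot("scene")[:,:,::-1];d=optics.snapshot("side")[:,:,::-1]
for n,i in zip("wcd",(a,b,d)): cv2.imwrite(f"pics/{n}3.png",i)
print(s["tool_pos"],s["tcp_rot"],s["finger_gap"],s["grip_force"],s["ft_force"],s["time"])
E
```

```text
[533.1182238  -20.99460017 158.19318708] [-1.79985404e+02  1.95854261e-02  1.47432369e+00] 23.237193963953377 60.05225658416748 [-0.24485029  0.8689326  -5.25242824] 14.95
```

View pics/w3.png

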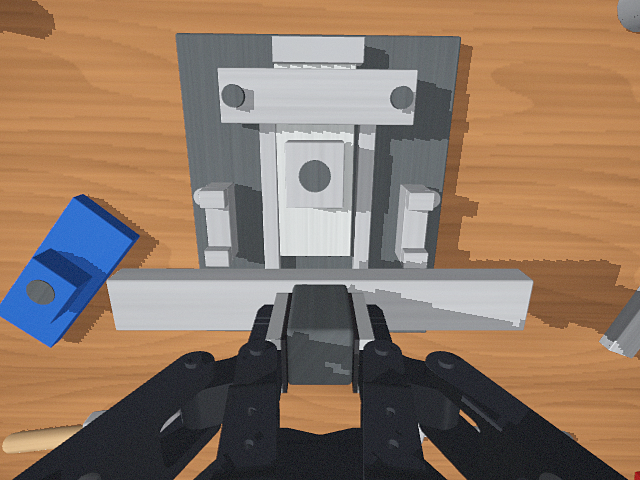

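The wrist view shows the die home: its front edge is against the stop behind the strap at row 66, and its block top is at (315,174). The bar is level in the grip. Its top face runs (107,281)–(533,280) in front and (116,331)–(525,328) behind, with saddles at (215,225) and (418,225). I'll check the bar's offset from the saddles.

```bash
python3 - <<'E'
from h import *
import pickle
s,c=pickle.load(open("w3.pkl","rb"));f=lambda u,v,z: ray("w",(u,v),z,c)[:2]
zt=s["tool_pos"][2]-19.3+14
p=np.array([f(107,281,zt),f(533,280,zt),f(525,328,zt),f(116,331,zt)])
d=p[0]+p[3]-p[1]-p[2];print("bar",p.round(1).tolist(),p.mean(0).round(1),np.degrees(np.arctan2(d[1],d[0])).round(2)-90)
W=np.array([(110,100),(110,-100),(68,56),(68,-56),(85,64),(85,-64),(51,-64),(51,64),(40,20),(40,-20),(-5,-20),(-5,20)],float)
P=np.array([f(177,35,14),f(461,38,14),f(233,96,51),f(402,97.5,51),f(219,68,45),f(417,70,45),f(414,124,45),f(221,121,45),f(287,141.5,50),f(344,142,50),f(344,206,50),f(286,206,50)])
a=W-W.mean(0);b=P-P.mean(0);U,_,Vt=np.linalg.svd(a.T@b);R=(U@Vt).T;O=P.mean(0)-R@W.mean(0)
print("bed",O.round(1),np.degrees(np.arctan2(R[1,0],R[0,0])).round(2),"seat",(O+R@[-23,0]).round(1));print((W-(P-O)@R).round(1).tolist())
E
```

```text
bar [[542.8, 73.5], [548.0, -115.1], [523.5, -116.6], [517.1, 73.5]] [532.9 -21.2] 1.75
bed [557.1 -17.9] 0.59 seat [534.1 -18.1]
[[2.2, 1.9], [1.2, -0.8], [0.5, 2.5], [-0.2, -2.1], [0.8, 1.3], [0.1, -0.8], [-1.0, 0.5], [-1.1, 0.3], [0.1, 0.3], [-0.1, -1.9], [-1.6, -0.4], [-1.0, -1.0]]
```

```bash
python3 - <<'E'
from h import *
a=cv2.imread("pics/w3.png")[170:290,180:460];cv2.imwrite("pics/w3c.png",cv2.resize(a,(784,336),interpolation=0))
E
```

```text
(no output)
```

View pics/w3c.png

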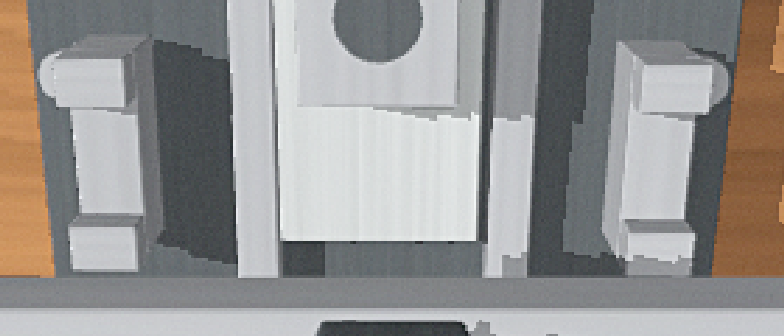

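The crop shows the cheeks' inner top edges. The front ones are at crop rows 107 (left, column 90) and 111 (right, column 676). The rear ones are at rows 228 (left, column 104) and 233 (right, column 660).

```bash
python3 - <<'E'
from h import *
import pickle
s,c=pickle.load(open("w3.pkl","rb"));f=lambda u,v,z: ray("w",(180+u/2.8-.3,170+v/2.8-.3),z,c)[:2]
for n,u,v in[("LF",90,107),("RF",676,111),("LR",104,228),("RR",660,233),("LFfront",95,59),("RFfront",672,65)]:print(n,f(u,v,47).round(1))
F=(f(90,107,47)+f(104,228,47))/2;G=(f(676,111,47)+f(660,233,47))/2
print("mid",((F+G)/2).round(1),"yaw",np.degrees(np.arctan2(-(F-G)[0],(F-G)[1])).round(2))
E
```

```text
LF [549.4  56. ]
RF [552.  -92.6]
LR [516.5  54.6]
RR [518.8 -92.2]
LFfront [561.8  53.9]
RFfront [563.8 -90.3]
mid [534.2 -18.6] yaw 0.95
```

>>> apply_moves --pt "1.3 -2 0 0 0 0.007 1" --pt "0 0 15 0 0 0 1" --pt "0 0 25 0 0 0 1" --pt "0 0 20 0 0 0 1" --pt "0 0 15 0 0 0 1" --pt "0 0 8 0 0 0 1" --pt "0 0 0 0 0 0 1"

```text
time: 15.98
tool_pos: [534.4, -18.4, 74.7]
tcp_rot: [-180.0, 0.1, 1.1]
ft_force: [0.3, 0.8, -5.0]
finger_gap: 23.4
grip_force: 60.0
```

```bash
python3 - <<'E'
from h import *
import pickle
s=sensors.sense();c=optics.get_calibration("wrist");pickle.dump((s,c),open("w4.pkl","wb"))
a=optics.snapshot("wrist")[:,:,::-1];cv2.imwrite("pics/w4.png",a)
cv2.imwrite("pics/w4c.png",cv2.resize(a[150:350,60:580],(780,300),interpolation=cv2.INTER_LINEAR))
print(s["tool_pos"],s["tcp_rot"],s["ft_force"],s["time"])
E
```

```text
[534.41711206 -18.35344934  74.72166759] [-1.79991063e+02  5.76391747e-02  1.08656750e+00] [ 0.30908078  0.78793202 -5.01913233] 15.975
```

View pics/w4c.png

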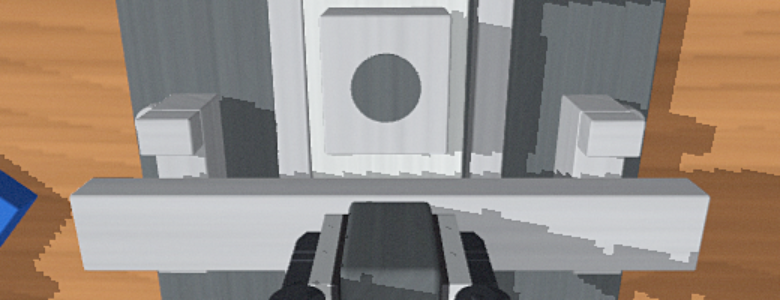

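The crop shows the bar parallel to the cheeks (cheek edges at rows 155 and 156, bar edge at row 195 at both ends). It is centred, with its ends at columns 72 and 709 against saddle outers at 136 and 643. I'll lower it under force watch.

>>> apply_moves --pt "0 0 4 0 0 0 1" --pt "0 0 3 0 0 0 1" --pt "0 0 2 0 0 0 1" --pt "0 0 2 0 0 0 1" --pt "0 0 0 0 0 0 1"

```text
time: 16.65
tool_pos: [534.6, -18.4, 64.1]
tcp_rot: [-180.0, 0.0, 1.1]
ft_force: [-0.4, -0.2, -5.3]
finger_gap: 23.0
grip_force: 60.0
```

>>> apply_moves --pt "0 0 2 0 0 0 1" --pt "0 0 2 0 0 0 1" --pt "0 0 1 0 0 0 1" --pt "0 0 1 0 0 0 1" --pt "0 0 0 0 0 0 1"

```text
time: 17.27
tool_pos: [534.7, -18.5, 58.2]
tcp_rot: [-180.0, 0.0, 1.1]
ft_force: [-0.5, 0.2, -5.0]
finger_gap: 23.1
grip_force: 60.0
```

>>> apply_moves --pt "0 0 1 0 0 0 1" --pt "0 0 1 0 0 0 1" --pt "0 0 0 0 0 0 1"

```text
time: 17.65
tool_pos: [534.7, -18.5, 56.2]
tcp_rot: [-180.0, 0.0, 1.1]
ft_force: [-0.7, 0.1, -4.7]
finger_gap: 23.1
grip_force: 60.0
```

>>> apply_moves --pt "0 0 0.7 0 0 0 1" --pt "0 0 0.5 0 0 0 1" --pt "0 0 0 0 0 0 1"

```text
time: 18.02
tool_pos: [534.9, -18.5, 55.3]
tcp_rot: [180.0, -0.0, 1.1]
ft_force: [-0.8, -0.2, -2.7]
finger_gap: 22.8
grip_force: 60.3
```

Contact is starting at TCP z 55.3, which is the expected floor height.

>>> apply_moves --pt "0 0 0.6 0 0 0 1" --pt "0 0 0 0 0 0 1"

```text
time: 18.27
tool_pos: [534.9, -18.5, 55.2]
tcp_rot: [180.0, -0.0, 1.1]
ft_force: [-4.2, 0.4, 6.2]
finger_gap: 23.2
grip_force: 61.4
```

>>> apply_moves --pt "0 0 0.4 0 0 0 1" --pt "0 0 0 0 0 0 1"

```text
time: 18.52
tool_pos: [535.0, -18.5, 55.2]
tcp_rot: [180.0, -0.0, 1.1]
ft_force: [-7.4, 1.4, 10.1]
finger_gap: 23.2
grip_force: 62.1
```

It's seated: the reaction is up to 10 N with no further descent. I'll release and rise.

>>> apply_moves --pt "0 0 -0.8 0 0 0 0.4" --pt "0 0 0 0 0 0 0.4" --pt "0 0 0 0 0 0 0.3" --pt "0 0 0 0 0 0 0.3" --pt "0 0 -10 0 0 0 0.3" --pt "0 0 -25 0 0 0 0.3" --pt "0 0 -50 0 0 0 0.3" --pt "0 0 -60 0 0 0 0.3" --pt "0 0 -50 0 0 0 0" --pt "0 0 0 0 0 0 0"

```text
time: 19.77
tool_pos: [537.7, -18.8, 256.7]
tcp_rot: [179.9, -0.6, 1.1]
ft_force: [0.6, 0.4, 0.1]
finger_gap: 85.4
grip_force: 0.0
```

```bash
python3 - <<'E'
from h import *
import pickle
s=sensors.sense();c=optics.get_calibration("wrist");pickle.dump((s,c),open("w5.pkl","wb"))
a=optics.snapshot("wrist")[:,:,::-1];b=optics.snapshot("side")[:,:,::-1];cv2.imwrite("pics/w5.png",a)
A=cv2.resize(a[40:340,160:480],(480,450),interpolation=cv2.INTER_LINEAR);B=cv2.resize(b[215:290,280:390],(308,210),interpolation=cv2.INTER_LINEAR)
o=np.zeros((450,790,3),np.uint8);o[:,:480]=A;o[:210,481:789]=B;cv2.imwrite("pics/end.png",o)
print(s["tool_pos"],s["time"],s["finger_gap"],s["ft_force"])
E
```

```text
[537.67019349 -18.82207982 256.71742999] 19.775 85.40640346080755 [0.62136071 0.36599398 0.1110243 ]
```

View pics/end.png

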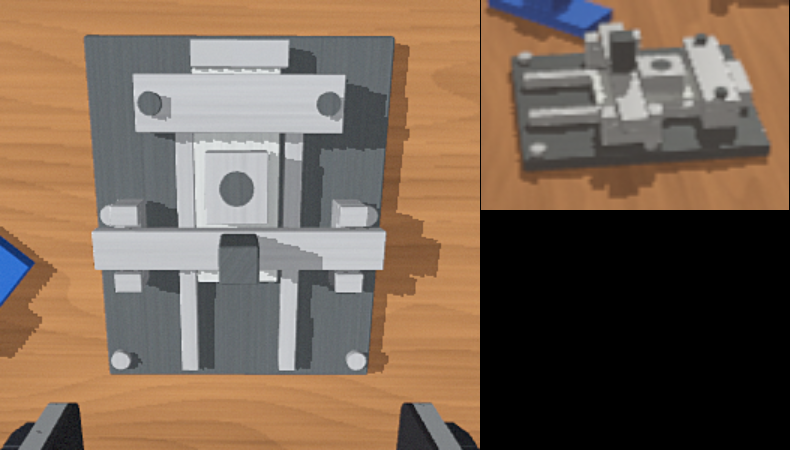

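The end view shows the bar lying between the cheeks of both saddles (row 250, columns 93–386). Its ends reach past both blocks, and the die's block is just ahead of it. The die's front is against the stop at row 69, and the gripper is clear.

```bash
python3 -c "
from bench import r
print(r.hand_in())"
```

```text
the job is handed in; nothing more can be done
None
```

The job is handed in: the die is home against the back stop and the long bar lies flat in both saddles with its ends past the blocks, finished at about 20 s of the 58 s limit.

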